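# Clamp a slide box in its nest

## Task

Push the white slide box along its nest until it is fully home against the back stop, then push the clamp's hand lever over past its dead point until it snaps into lock and the pad grips the box. Only push with the fingertips: do not lift the box, and leave the things standing around where they are. Finish clear of everything.

Things in the scene. Friction and masses are not known exactly. Their poses are not given: they have to be found in the camera images.
- nest: Bolted-down grey metal fixture. Origin: on the worktop, under the box's centre when home. x: along the channel to the back stop (the way to push the box); y: to the left rail; z up. Plate 10 mm thick, x -110 to +65, y -68 to +68 mm. Two rails, tops 46 mm above the worktop, inner faces at y = +-53.5 mm, from x = -70 mm to the back stop; front open.
- stop_face (a point): Middle of the upper edge of the back stop's front face: at (36.5, 0) mm in the nest's frame, 44 mm above the worktop. The stop is 12 mm thick and closes the rear end of the channel.
- slide_box: Closed white card box, 77 (x) x 103 (y) x 42 mm, 0.10 to 0.21 kg, loose on the nest's plate, axes parallel to the nest's, 1.5 mm play to each rail. Origin: centre of underside. Front face to push: lid skirt at x = -39 mm, 25 to 42 mm above the underside (35 to 52 above the worktop). Starts 20 to 45 mm short of home; home is x = 0 in the nest's frame.
- clamp_lever (a joint): Angle of the hand lever, turning level about lever_pivot. 0 = open, as it starts: it points 0.775 rad to the front (-x) of the nest's -y. Grows as it swings to the rear (anticlockwise from above). Dead point 1.30; locked on its stop at 1.55 (0.775 rad to the rear of -y). Before the dead point a spring returns it to 0 (up to 10 N at the grip, most at 0.4 to 1.0); past it, it snaps to 1.55.
- lever_grip (a point): Middle of the upright round grip at the lever's end: cylinder 22 mm in diameter, 53 to 105 mm above the worktop; this point is 85 mm above it and 95 mm from the lever's axis. Push it from its front side, along its arc. The flat lever arm, 16 mm wide, has its top 64 mm above the worktop.
- lever_pivot (a point): Fixed point on the lever's axis, 60 mm above the worktop, at (0, -140) mm in the nest's frame. Between it and the right rail lie a grey clamp foot and plunger guide, x -20 to 20 mm, up to 52 mm above the worktop, and a crank and link at 49 to 66 mm; plate under them to y = -175 mm.
- clamp_pad: Round rubber pad, 22 mm in diameter, in the gap of the right rail, 41 mm above the worktop. The lever drives it some 18 mm in the nest's +y direction against the side of the box, where it presses with a few newtons when locked.
- beaker: Bystander: small clear glass beaker, 57 mm wide, 60 mm high, behind the back stop. Origin: centre of its underside.
- tape_roll: Bystander: roll of white tape lying flat, 65 mm wide, 19 mm high, on the worktop in front of the nest to the right. Origin: centre of its underside.
- marker: Bystander: black and white felt marker, 137 mm long, lying left of the nest. Origin: centre of its underside; its length is its x axis.
- dropper: Bystander: yellow dropper bottle, 29 mm wide, 87 mm high, standing behind the nest on the left. Origin: centre of its underside.
- carton: Bystander: small flat carton, 55 x 88 x 20 mm, lying behind the lever. Origin: centre of its underside.
Mind the look-alikes: they are no part of the job. What is shaped like the slide_box but blue or purple is not meant.

How it is judged (in metres and radians):
On the way, in this order (a step that is already met when the one before it is completed fails the run):
1. the box is fully home against the back stop (within 3 mm) while the lever is still open (x of slide_box in the frame of nest above -0.003 m and value of joint clamp_lever below 0.6 rad), for 0.1 s.
2. the lever has snapped into lock and the pad grips the box (value of joint clamp_lever above 1.48 rad and contact force between clamp_pad and slide_box above 1 N), for 0.2 s.
At the end, for the whole second after the job is handed in: The lever is locked (joint above 1.48 rad), the box stands flat on the nest's plate, at rest, within 3 mm of the back stop, and the pad presses on it with more than 1 N (all of step 2 and x of slide_box in the frame of nest above -0.003 m and z of slide_box in the frame of nest below 0.014 m and angle between slide_box's own z axis and vertical below 0.05 rad and linear speed of slide_box below 0.02 m/s); the robot touches nothing.
It fails at once if the box is lifted more than 10 mm or tipped by more than 0.2 rad (height (world z) of slide_box above 0.02 m or angle between slide_box's own z axis and vertical above 0.2 rad).
It fails at once if a bystander is moved by more than 20 mm (distance of any of beaker, tape_roll, marker, dropper, carton from where it was at the start of the episode above 0.02 m).
It also fails if it takes over 48 s, if anything falls off the work surface, if the arm or the gripper's body presses on something with over 40 N, if the wrist force passes 120 N, or if a joint passes its speed limit or range.

## Robot

A 6-joint arm with a two-finger parallel gripper is mounted at the origin on a cart in front of the work surface, level with it; the furniture and walls round the work are solid. World frame = base frame: x ahead of the robot, y to its left, z up, the work surface at z = 0. Lengths are in m, angles in degrees, forces in N, time in s.
With the tool pointing down it reaches from about 0.25 to 0.725 m from the base axis. Payload 9.7 kg.
Tool frame: the origin (TCP) lies at the very end of the fingers, on their centre line; the grasp point (between the pads) lies 19 mm behind it (bot.grip_depth is the distance from the TCP to the grasp point, in m); z points along the fingers, y is the direction in which the jaws open and shut (so a half turn about z gives the same grasp; the last joint's range is limited). The gripper opens to 85 mm and grips with 20 to 120 N. Pads are 22 mm wide; open, the fingers measure 114 mm over their backs; the gripper's body (76 mm by 85 mm) begins 54 mm behind the grasp point. The pads swing forward as they close: fully open they stand 13 mm farther back than shut.
Start: joints at [-63.083, 4.979, 10.078, 95.1, 0, 90], TCP at [0.249, -0.49, 0.231] pointing down, gripper open.
Joint ranges: [-179.16, 179.16], [-48.56, 103.87], [-65.8, 70.77], [-126.05, 130.52], [-82.76, 87.17], [-180, 180]. Speed limits (degrees/s): [127.2, 127.2, 147.25, 180, 180, 180].

## Interface

Orientations are given as [roll, pitch, yaw] about the fixed x, y, z axes, in that order (R = Rz(yaw) Ry(pitch) Rx(roll)).
In Python, from workcell import bot, viewer gives the robot as it stands.
- The arm moves only by the tool arm_command, never from a script. Its argument "motion" is a list of rows, each a list of 3 entries, a list of its own where there are three numbers: the opening, from 0 (shut) to 1 (fully open), then the shift along the tool's x, y, z in units of 60 mm (1.0 is 60 mm), then the turn, a rotation vector about the tool's x, y, z in units of 6 degrees (1.0 is 6 degrees). A call has 1 to 12 rows; each row shifts and turns the commanded pose from where the row before left it, along the tool's axes as they then stand; what a row does not reach is not made up. A row lasts 1/8 s, in which the tool goes at most 62.5 mm and 10.7 degrees, less where a joint would pass 70% of its speed; a pose out of reach is approached as far as the arm can. A call is refused whole if a number of a shift passes 1 or a number of a turn 1, either way. A call with a gripper value outside its range is refused whole. The fingers move at their own pace and stop on an object; "newtons" is the grip in N (left out, the last holds). Time passes only in rows, so rows that do not move let the fingers close. It gives the time, the measured TCP pose, the force and the opening at its end, in the units of the state.
- bot.get_obs(): the state, without advancing time (a new reading comes with each control period).
- viewer.camera(name): name is "side" or "top"; returns the picture (384x512x3 uint8, blue, green, red); there is no depth.
- viewer.calibration(name): a dict with "fx", "fy", "cx", "cy" (pixels), "T" (4x4, takes a point from camera to world coordinates). Camera axes: x right, y down, z forward; pixel columns grow to the right and rows downward; lengths in m; the calibration is good to about 2 mm. A picture is of the moment at which its call begins. calibration takes no time and is no camera call.
- bot.job_done(): hands the job in, once; it reports no verdict.
The state is a dict: "time": time; "q": joint angles; "qd": joint speeds; "joint_efforts": joint torques, N m; "ee_pos": TCP position; "tcp_rot": TCP orientation; "wrist_force": force on the tool from outside, world axes, zero at the start; "torque": the same for the moment, N m; "opening": finger opening in m.
Only numpy, scipy, OpenCV 4.12 (cv2) and the standard library are available. Lean on these libraries where they do the work, as an engineer would, in place of code of your own. Each camera call takes 0.05 s, during which the arm holds its last target.

## Working session

There is one attempt and no reset: what is moved stays moved. The work goes in short steps, Python scripts to look and compute and a tool call to move; the robot and the scene stay as the last step left them, time stands still between calls to the robot, and variables do not carry over. Pictures are saved under pics/ and viewed, and the job is handed in when it is done.

Besides the shell and the picture viewer there is one more tool, called after "Call:" as name([rows], argument=value, ...), one row to a line, values as JSON. arm_command: Moves the arm, as the interface text tells. Its arguments: {"type":"object","properties":{"motion":{"type":"array"},"newtons":{"type":"number"}},"required":["motion"]}

```bash
mkdir -p pics; ls; python3 - <<'E'
from workcell import bot, viewer
import cv2,numpy as np
np.set_printoptions(precision=4,suppress=True)
for n in("top","side"):
    cv2.imwrite(f"pics/{n}0.png",viewer.camera(n)); c=viewer.calibration(n); print(n,c)
o=bot.get_obs();print(o)
E
```

```text
pics
top {'fx': 494.99972662191595, 'fy': 494.99972662191595, 'cx': 253.00677677296977, 'cy': 188.4088966218033, 'T': array([[-0.0224, -0.9901,  0.1389,  0.3735],
       [-0.9995,  0.0256,  0.021 ,  0.0401],
       [-0.0244, -0.1383, -0.9901,  1.3199],
       [ 0.    ,  0.    ,  0.    ,  1.    ]])}
side {'fx': 467.15804104073123, 'fy': 467.15804104073123, 'cx': 262.75736945663124, 'cy': 186.15694875722576, 'T': array([[-0.9862, -0.0951,  0.1356,  0.4208],
       [-0.1655,  0.6047, -0.779 ,  0.8533],
       [-0.0079, -0.7907, -0.6121,  0.7179],
       [ 0.    ,  0.    ,  0.    ,  1.    ]])}
{'time': 0.1, 'q': array([-63.0848,   5.0099,  10.0395,  95.1013,  -0.0008,  89.999 ]), 'qd': array([ 0.071 ,  0.0239,  0.1843, -0.0266,  0.0297, -0.0007]), 'joint_efforts': array([ -0.0003, -52.1562,  46.5653,   0.016 ,   0.    ,   0.    ]), 'ee_pos': array([ 0.2489, -0.4902,  0.2306]), 'tcp_rot': array([-179.9284,    0.0008,   26.9162]), 'wrist_force': array([ 0.5821,  0.2583, -1.0297]), 'torque': array([ 0.0085, -0.0249, -0.0317]), 'opening': 0.08525094322666582}
```

View pics/top0.png

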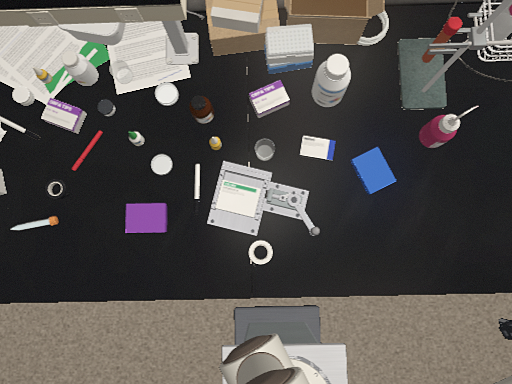

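View pics/side0.png

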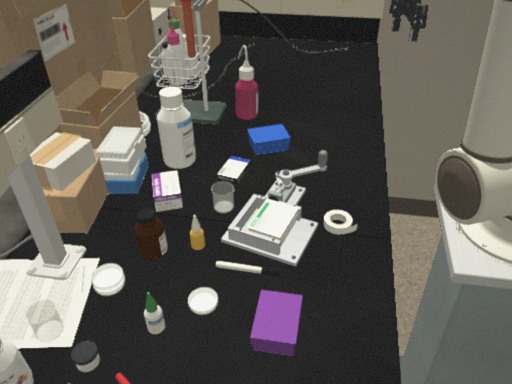

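```bash
python3 - <<'E'
import cv2
a=cv2.imread("pics/top0.png")[130:275,190:340];cv2.imwrite("pics/topz.png",cv2.resize(a,None,fx=4,fy=4,interpolation=cv2.INTER_CUBIC))
a=cv2.imread("pics/side0.png")[140:275,205:365];cv2.imwrite("pics/sidez.png",cv2.resize(a,None,fx=4,fy=4,interpolation=cv2.INTER_CUBIC))
E
```

```text
(no output)
```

View pics/topz.png

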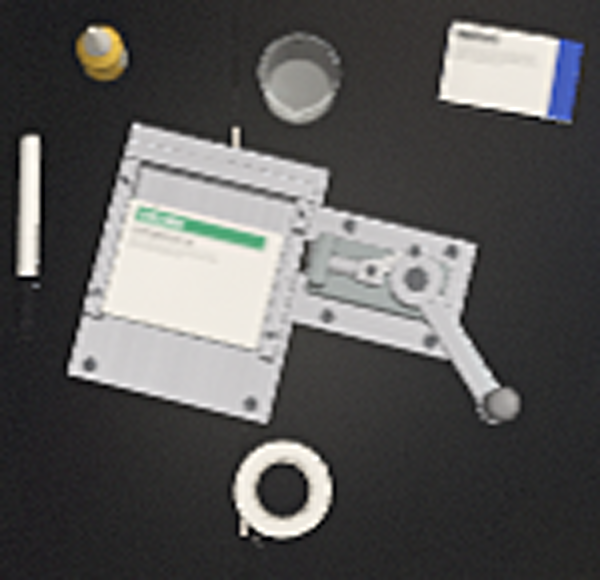

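View pics/sidez.png

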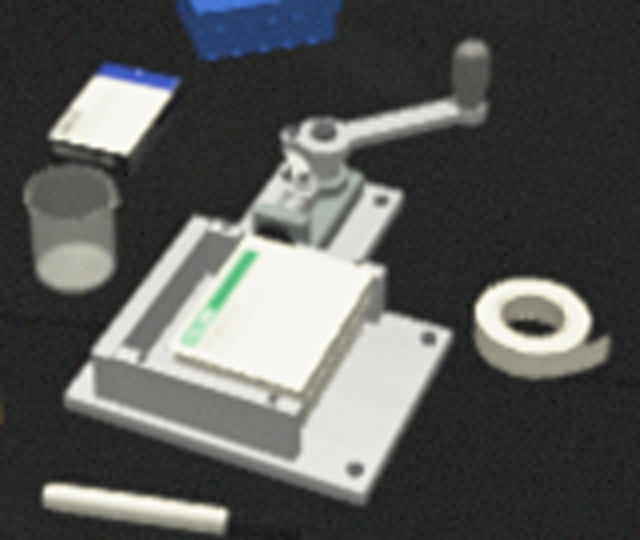

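```bash
cat > h.py <<'E'
import numpy as np
from workcell import bot, viewer
np.set_printoptions(precision=4,suppress=True)
def ray(n,u,v,z):
    c=viewer.calibration(n);T=c["T"];d=T[:3,:3]@[(u-c["cx"])/c["fx"],(v-c["cy"])/c["fy"],1]
    return T[:3,3]+d*(z-T[2,3])/d[2]
def proj(n,P):
    c=viewer.calibration(n);T=c["T"];p=T[:3,:3].T@(np.asarray(P,float)-T[:3,3]);return np.array([c["fx"]*p[0]/p[2]+c["cx"],c["fy"]*p[1]/p[2]+c["cy"]])
def tz(u,v): return (190+u/4-.375,130+v/4-.375)
def sz(u,v): return (205+u/4-.375,140+v/4-.375)
E
python3 - <<'E'
from h import *
L={ 'fl':(68,375,.010),'fr':(268,423,.010),'bl':(135,123,.010),'br':(328,170,.01),'rearR':(477,242,.01),'frR':(449,358,.01),
'piv':(417,277,.072),'grip':(502,402,.105),'box_bl':(133,198,.052),'box_br':(283,235,.052),'box_fl':(105,313,.052),'box_fr':(263,350,.052),'tape':(283,489,.01),'carton':(510,72,.02)}
P={}
for k,(u,v,z) in L.items(): P[k]=ray('top',*tz(u,v),z);print(k,P[k])
S={'fr_s':(452,332,.01),'fl_s':(365,500,.01),'bl_s':(67,400,.01),'grip':(472,47,.105),'piv':(325,128,.072),'box_fr':(378,264,.052),'box_fl':(300,388,.052),'box_bl':(178,355,.052),'tape':(533,315,.019)}
for k,(u,v,z) in S.items(): print('side',k,ray('side',*sz(u,v),z))
d=P['fl']-P['bl'];print(np.linalg.norm(d),np.degrees(np.arctan2(-d[1],-d[0])))
d=P['fl']-P['fr'];print(np.linalg.norm(d),np.degrees(np.arctan2(-d[0],d[1])))
E
```

```text
fl [0.4668 0.1931 0.01  ]
fr [0.4319 0.0612 0.01  ]
bl [0.6356 0.1462 0.01  ]
br [0.6   0.017 0.01 ]
rearR [ 0.5487 -0.0808  0.01  ]
frR [ 0.4719 -0.0594  0.01  ]
piv [ 0.5191 -0.0363  0.072 ]
grip [ 0.4371 -0.0835  0.105 ]
box_bl [0.5777 0.1448 0.052 ]
box_br [0.5509 0.048  0.052 ]
box_fl [0.5031 0.1639 0.052 ]
box_fr [0.4768 0.0626 0.052 ]
tape [0.3885 0.0524 0.01  ]
carton [ 0.6615 -0.1062  0.02  ]
side fr_s [0.4338 0.0651 0.01  ]
side fl_s [0.468  0.1988 0.01  ]
side bl_s [0.6347 0.1522 0.01  ]
side grip [ 0.4389 -0.0814  0.105 ]
side piv [ 0.5194 -0.0323  0.072 ]
side box_fr [0.4774 0.0625 0.052 ]
side box_fl [0.5064 0.1665 0.052 ]
side box_bl [0.5726 0.1521 0.052 ]
side tape [0.3899 0.0539 0.019 ]
0.17525692730608552 -15.522719537518435
0.13638816928616404 -14.79678818544817
```

Call:
arm_command([
  [0,[0,0,0],[0,0,1]],
  [0,[0,0,0],[0,0,1]],
  [0,[0,0,0],[0,0,1]],
  [0,[0,0,0],[0,0,1]],
  [0,[0,0,0],[0,0,1]],
  [0,[0,0,0],[0,0,1]],
  [0,[0,0,0],[0,0,1]],
  [0,[0,-0.6,0],[0,0,0]],
  [0,[0,-0.7,0],[0,0,0]],
  [0,[0,-0.7,0],[0,0,0]],
  [0,[0,-0.7,0],[0,0,0]],
  [0,[0,-0.7,0],[0,0,0]],
], newtons=40)

```text
time: 1.6
ee_pos: [0.3021, -0.2921, 0.231]
tcp_rot: [-180.0, 0.0, -15.1]
wrist_force: [1.0, 1.1, 1.1]
opening: 0.0002
```

Call:
arm_command([
  [0,[0.06,-0.67,0],[0,0,0]],
  [0,[0.06,-0.67,0],[0,0,0]],
  [0,[0.06,-0.67,0],[0,0,0]],
  [0,[0.06,-0.67,0],[0,0,0]],
  [0,[0.06,-0.67,0],[0,0,0]],
  [0,[0.06,-0.67,0],[0,0,0]],
  [0,[0.06,-0.67,0],[0,0,0]],
  [0,[0.06,-0.67,0],[0,0,0]],
  [0,[0.06,-0.67,0],[0,0,0]],
  [0,[0.06,-0.67,0],[0,0,0]],
  [0,[0,-0.67,0],[0,0,0]],
  [0,[0,0,0],[0,0,0]],
])

```text
time: 3.1
ee_pos: [0.4123, -0.0113, 0.2423]
tcp_rot: [-173.9, 0.1, -5.7]
wrist_force: [0.3, -0.4, -0.9]
opening: -0.0
```

```bash
python3 - <<'E'
from h import *
import cv2
o=bot.get_obs();print(o['ee_pos'],o['tcp_rot'],o['wrist_force'])
cv2.imwrite("pics/t1.png",cv2.resize(viewer.camera("top")[130:275,190:340],None,fx=4,fy=4))
cv2.imwrite("pics/s1.png",cv2.resize(viewer.camera("side")[100:275,205:405],None,fx=4,fy=4)[:600,:800])
E
```

```text
[ 0.4123 -0.0113  0.2423] [-173.8655    0.0646   -5.7481] [ 0.2916 -0.4224 -0.909 ]
```

View pics/s1.png

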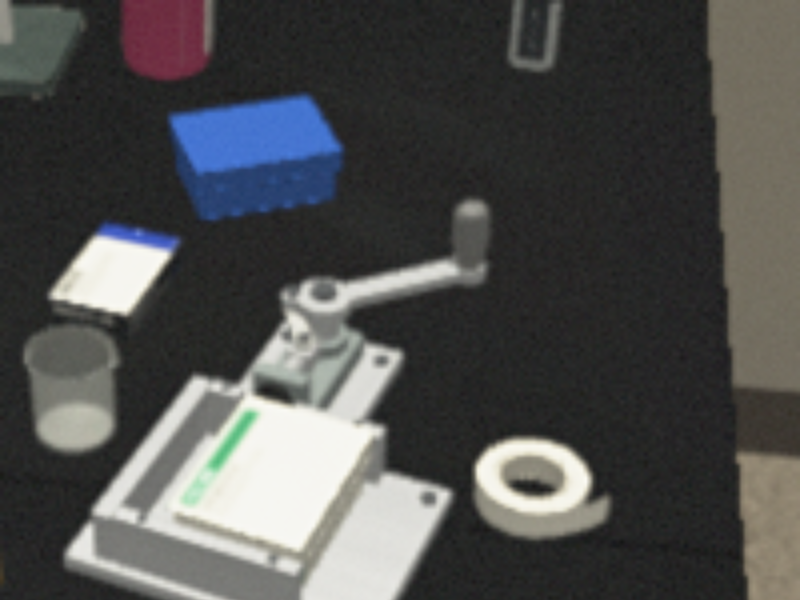

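```bash
python3 - <<'E'
from h import *
import cv2
o=bot.get_obs();print(o)
print(proj('side',o['ee_pos']),proj('top',o['ee_pos']))
cv2.imwrite("pics/t2.png",viewer.camera("top"))
cv2.imwrite("pics/s2.png",viewer.camera("side"))
o=bot.get_obs();print(o['time'],o['q'],o['ee_pos'])
E
```

```text
{'time': 3.2, 'q': array([ -5.8828, -13.5351,  -6.2777,  97.3379,   6.0951, 179.9435]), 'qd': array([-0.5447, -0.1713, -0.2622,  0.0489, -0.0496, -0.0393]), 'joint_efforts': array([  0.4166, -31.2005,  46.3631,   0.016 ,   0.3913,  -0.0006]), 'ee_pos': array([ 0.4121, -0.012 ,  0.2421]), 'tcp_rot': array([-173.9048,    0.0745,   -5.8267]), 'wrist_force': array([ 0.6389, -0.546 , -0.2866]), 'torque': array([-0.1257,  0.0514, -0.0608]), 'opening': -7.237443678858487e-05}
[338.1112 115.3105] [288.823  239.0042]
3.3 [ -5.919  -13.5422  -6.2919  97.3333   6.099  179.9418] [ 0.412  -0.0123  0.242 ]
```

View pics/s2.png

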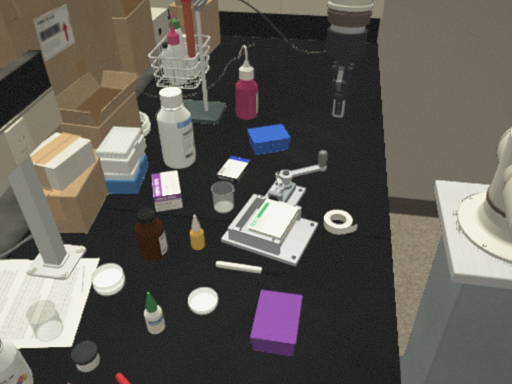

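View pics/t2.png

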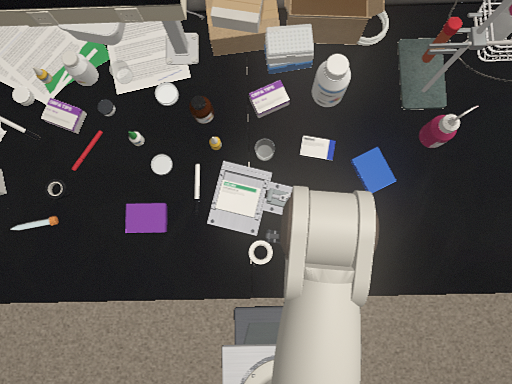

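Call:
arm_command([
  [0,[0,0,0],[0,0,-1]],
  [0,[0,0,0],[0,0,-1]],
  [0,[0,0,0],[0,0,-1]],
  [0,[0,0,0],[0,0,-1]],
  [0,[0,0,0],[0,0,-1]],
  [0,[0,0,0],[0,0,-1]],
  [0,[0,0,0],[0,0,-1]],
  [0,[0,0,0],[0,0,-1]],
  [0,[0,0,0],[0,0,-1]],
  [0,[0,0,0],[0,0,-1]],
  [0,[0,0,0],[0,0,-1]],
  [0,[0,0,0],[0,0,-1]],
])

```text
time: 4.8
ee_pos: [0.412, -0.0124, 0.242]
tcp_rot: [-178.1, -5.8, 66.2]
wrist_force: [-0.0, -0.3, 0.8]
opening: 0.0001
```

Call:
arm_command([
  [0,[0,0,0],[0,0,-1]],
  [0,[0,0,0],[0,0,-1]],
  [0,[0,0,0],[0,0,-1]],
  [0,[0,0,0],[0,0,-1]],
  [0,[0,0,0],[0,0,-1]],
  [0,[0,0,0],[0,0,-1]],
  [0,[0,0,0],[0,0,-1]],
  [0,[0,0,0],[0,0,-1]],
  [0,[0,0,0],[0,0,-1]],
  [0,[0,0,0],[0,0,-1]],
  [0,[0,0,0],[0,0,-1]],
  [0,[0,0,0],[0,0,-1]],
])

```text
time: 6.3
ee_pos: [0.412, -0.0124, 0.242]
tcp_rot: [175.1, -3.6, 138.5]
wrist_force: [-0.7, -0.3, -0.0]
opening: -0.0001
```

```bash
cat >> h.py <<'E'
from scipy.spatial.transform import Rotation as Ro
YAW=-15.2; O=np.array([.556,.100])
def l2w(x,y):
    c,s=np.cos(np.radians(YAW)),np.sin(np.radians(YAW));return O+[c*x-s*y,s*x+c*y]
def go(pos,yaw):
    o=bot.get_obs();R=Ro.from_euler('xyz',o['tcp_rot'],degrees=True)
    T=Ro.from_euler('xyz',[180,0,yaw],degrees=True)
    print('now',o['time'],o['ee_pos'],o['tcp_rot'],'F',o['wrist_force'],'q',o['q'])
    print('turn units (tool)',(R.inv()*T).as_rotvec(degrees=True)/6,'shift units after turn',T.inv().apply(np.asarray(pos)-o['ee_pos'])/.06)
E
python3 -c "
from h import *
go([*l2w(-.105,0),.16],164.8)"
```

```text
now 6.3 [ 0.412  -0.0124  0.242 ] [175.0895  -3.6285 138.4632] F [-0.744  -0.3199 -0.0214] q [ -5.9437 -13.5449  -6.2966  97.332    6.1024  35.7443]
turn units (tool) [ 0.9427 -0.4057 -4.4112] shift units after turn [-0.0745  2.4375  1.3666]
```

Call:
arm_command([
  [0,[0,0,0],[0.189,-0.081,-0.882]],
  [0,[0,0,0],[0.189,-0.081,-0.882]],
  [0,[0,0,0],[0.189,-0.081,-0.882]],
  [0,[0,0,0],[0.189,-0.081,-0.882]],
  [0,[0,0,0],[0.189,-0.081,-0.882]],
  [0,[-0.015,0.49,0.1],[0,0,0]],
  [0,[-0.015,0.49,0.3],[0,0,0]],
  [0,[-0.015,0.49,0.3],[0,0,0]],
  [0,[-0.015,0.49,0.3],[0,0,0]],
  [0,[-0.015,0.49,0.3],[0,0,0]],
  [0,[0,0,0],[0,0,0]],
])

```text
time: 7.68
ee_pos: [0.4549, 0.1292, 0.1623]
tcp_rot: [-179.9, -0.2, 164.7]
wrist_force: [1.2, -0.3, 0.8]
opening: -0.0002
```

```bash
python3 - <<'E'
from h import *
import cv2
go([*l2w(-.105,0),.034],164.8)
cv2.imwrite("pics/s3.png",viewer.camera("side"))
E
```

```text
now 7.675 [0.4549 0.1292 0.1623] [-179.9122   -0.1704  164.7221] F [ 1.2223 -0.3064  0.8062] q [15.8527 -6.2279 -8.6682 87.7509  0.0129 31.1305]
turn units (tool) [-0.0146 -0.0284 -0.013 ] shift units after turn [-0.0045 -0.0282  2.1383]
```

View pics/s3.png

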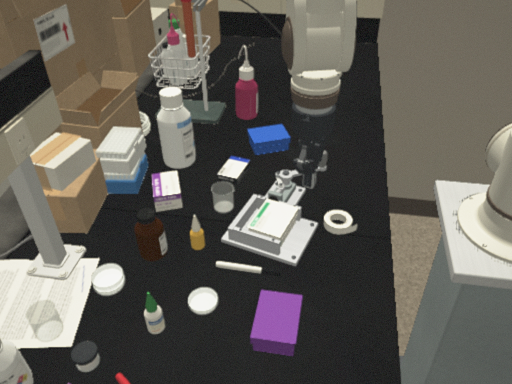

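```bash
python3 - <<'E'
from h import *
import cv2
o=bot.get_obs();print(o['ee_pos'],proj('side',o['ee_pos']),proj('side',o['ee_pos']+[0,0,.1]),o['opening'])
i=viewer.camera("side")
cv2.imwrite("pics/s4.png",cv2.resize(i[80:230,200:400],None,fx=4,fy=4))
E
```

```text
[0.455  0.1285 0.1634] [309.3284 184.5748] [312.2565 140.8725] 7.200842365197562e-05
```

View pics/s4.png

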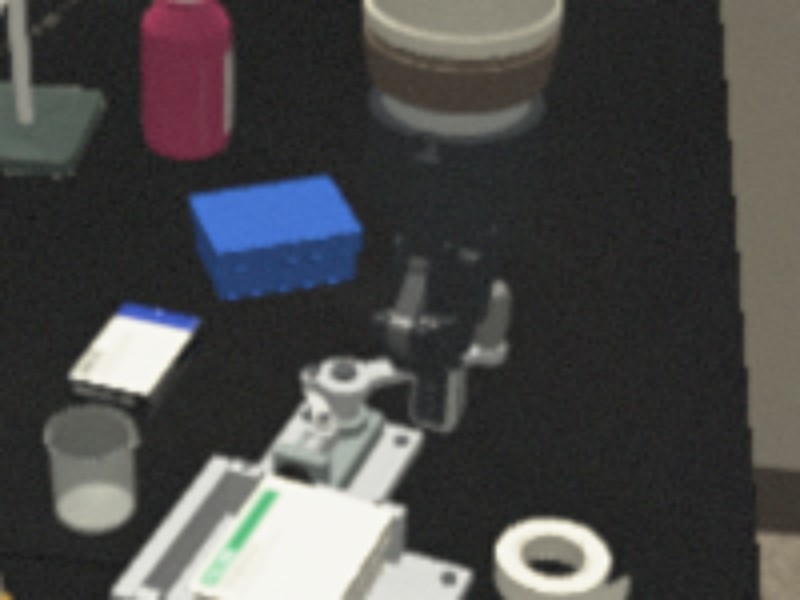

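Call:
arm_command([
  [0,[0,0,0.5],[0,0,0]],
  [0,[0,0,0.5],[0,0,0]],
  [0,[0,0,0.5],[0,0,0]],
  [0,[0,-0.02,0.4],[0,0,0]],
  [0,[0,0,0.23],[0,0,0]],
  [0,[-0.1,0,0],[0,0,0]],
  [0,[-0.15,0,0],[0,0,0]],
  [0,[0,0,0],[0,0,0]],
])

```text
time: 8.78
ee_pos: [0.4708, 0.1232, 0.0372]
tcp_rot: [180.0, 0.1, 164.6]
wrist_force: [0.2, 0.4, 0.1]
opening: 0.0002
```

```bash
python3 - <<'E'
from h import *
import cv2
go([*l2w(-.050,0),.034],164.8)
for n in('side','top'):
    i=viewer.camera(n);y,x=(120,200) if n=='side' else (130,180)
    cv2.imwrite(f"pics/{n}5.png",cv2.resize(i[y:y+150,x:x+200],None,fx=4,fy=4))
E
```

```text
now 8.775 [0.4708 0.1232 0.0372] [179.9633   0.0516 164.6047] F [0.1859 0.3923 0.1278] q [ 14.6667  -2.9266 -19.4649  73.3987   0.0059  30.062 ]
turn units (tool) [ 0.0061  0.0086 -0.0325] shift units after turn [-0.639  -0.0014  0.053 ]
```

View pics/side5.png

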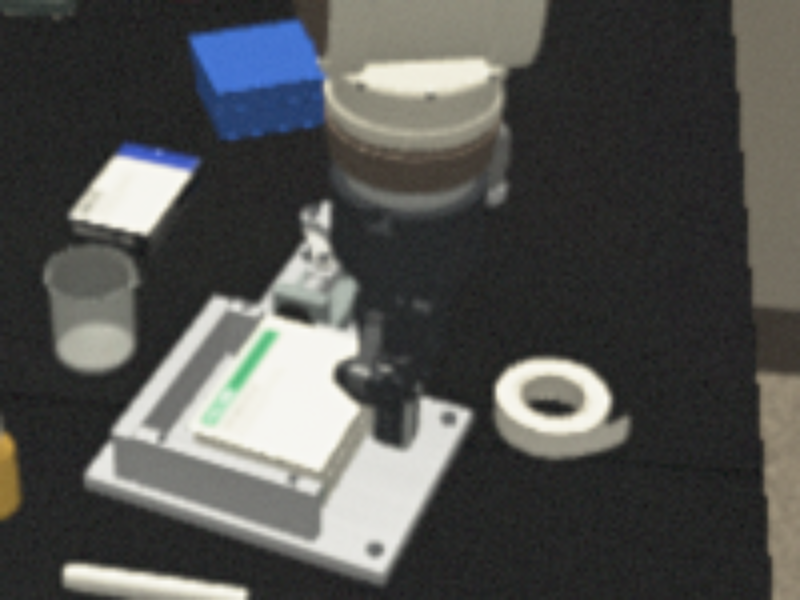

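Call:
arm_command([
  [0,[-0.08,0,0.03],[0,0,0]],
  [0,[-0.08,0,0.02],[0,0,0]],
  [0,[-0.08,0,0],[0,0,0]],
  [0,[-0.08,0,0],[0,0,0]],
  [0,[-0.08,0,0],[0,0,0]],
  [0,[-0.08,0,0],[0,0,0]],
  [0,[-0.08,0,0],[0,0,0]],
])

```text
time: 9.75
ee_pos: [0.5022, 0.1144, 0.0332]
tcp_rot: [-180.0, -0.0, 164.6]
wrist_force: [-0.4, 0.2, 0.1]
opening: 0.0004
```

```bash
python3 - <<'E'
from h import *
import cv2
go([*l2w(-.050,0),.034],164.8)
for n in('side',):
    i=viewer.camera(n);y,x=(120,200) if n=='side' else (130,180)
    cv2.imwrite(f"pics/{n}6.png",cv2.resize(i[y:y+150,x:x+200],None,fx=4,fy=4))
E
```

```text
now 9.75 [0.5022 0.1144 0.0332] [-179.9944   -0.0314  164.6365] F [-0.4492  0.2095  0.0866] q [ 12.8235   1.183  -15.8588  72.9885   0.0099  28.187 ]
turn units (tool) [-0.0009 -0.0052 -0.0273] shift units after turn [-0.0949  0.0042 -0.0137]
```

View pics/side6.png

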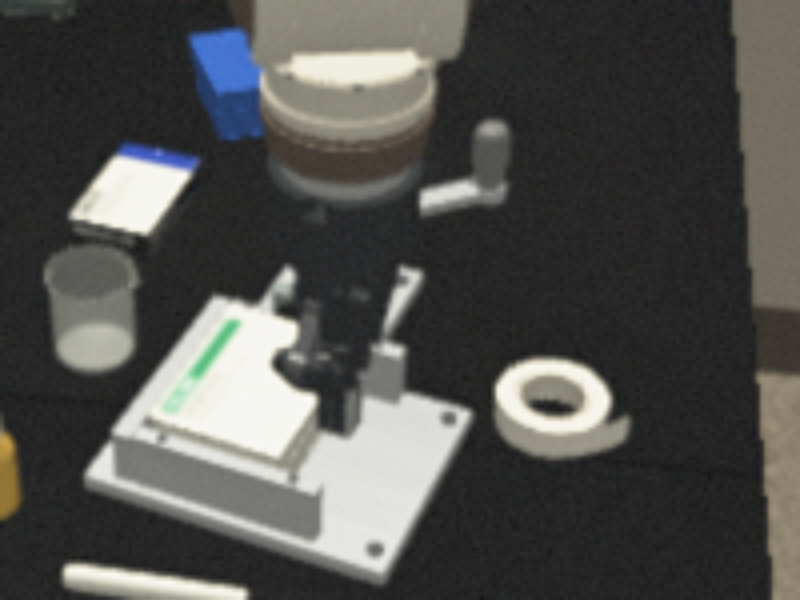

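Call:
arm_command([
  [0,[-0.04,0,0],[0,0,0]],
  [0,[-0.03,0,0],[0,0,0]],
  [0,[-0.02,0,0],[0,0,0]],
])

```text
time: 10.18
ee_pos: [0.5071, 0.113, 0.0332]
tcp_rot: [-180.0, -0.0, 164.6]
wrist_force: [-1.1, 0.3, 0.8]
opening: -0.0001
```

Call:
arm_command([
  [0,[-0.02,0,0],[0,0,0]],
  [0,[-0.02,0,0],[0,0,0]],
  [0,[-0.02,0,0],[0,0,0]],
])

```text
time: 10.55
ee_pos: [0.5089, 0.1125, 0.0332]
tcp_rot: [-180.0, -0.2, 164.7]
wrist_force: [-14.0, 4.4, 9.9]
opening: 0.0001
```

Call:
arm_command([
  [0,[0,0,0],[0,0,0]],
  [0,[0,0,0],[0,0,0]],
  [0,[0.1,0,0],[0,0,0]],
  [0,[0.4,0,0],[0,0,0]],
  [0,[0.4,0,0],[0,0,0]],
])

```text
time: 11.18
ee_pos: [0.4581, 0.1265, 0.0332]
tcp_rot: [-180.0, 0.0, 164.6]
wrist_force: [0.6, -0.0, 0.4]
opening: -0.0003
```

```bash
python3 - <<'E'
from h import *
import cv2
for n in('side',):
    i=viewer.camera(n);y,x=(120,200) if n=='side' else (130,180)
    cv2.imwrite(f"pics/{n}7.png",cv2.resize(i[y:y+150,x:x+200],None,fx=4,fy=4))
# lever path: approach point, tangent yaw
import math
a=math.radians(math.degrees(.775))
def lever(th,back,r=.095):
    a=.775-th; d=np.array([-math.sin(a),-math.cos(a)]);t=np.array([math.cos(a),-math.sin(a)])
    return l2w(*(np.array([0,-.140])+r*d-back*t)), YAW-math.degrees(a)+180
p,y=lever(0,.055);print(p,y); go([*p,.16],y)
E
```

```text
[ 0.4095 -0.0357] 120.3957708773612
now 11.225 [0.4557 0.1268 0.033 ] [-179.9664   -0.1023  164.6503] F [2.4735 1.4549 0.0124] q [ 15.5366  -4.5119 -21.4326  73.1844   0.0237  30.8862]
turn units (tool) [-0.0119 -0.014   7.3758] shift units after turn [-1.9473 -2.0345 -2.116 ]
```

View pics/side7.png

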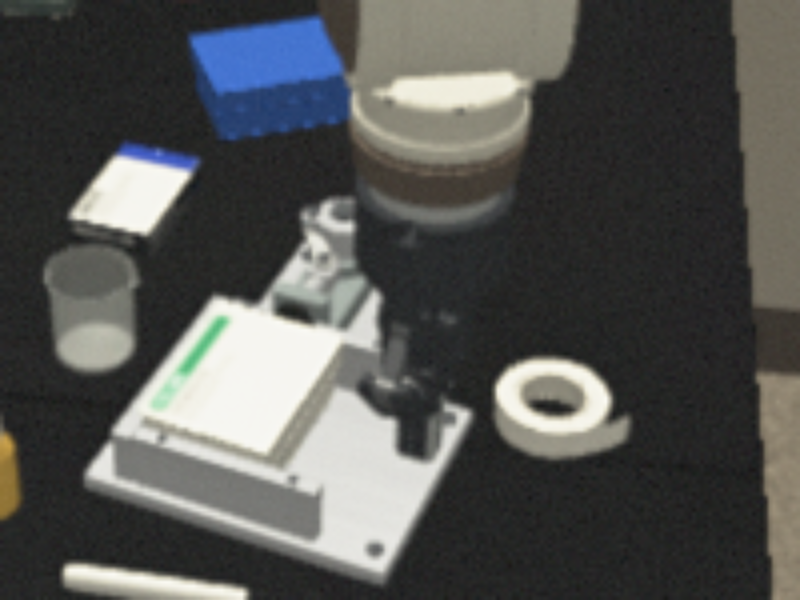

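Call:
arm_command([
  [0,[0,0,-0.5],[0,0,0]],
  [0,[0,0,-0.6],[0,0,0]],
  [0,[0,0,-0.6],[0,0,0]],
  [0,[0,0,-0.4],[0,0,0.9]],
  [0,[0,0,0],[0,0,0.9]],
  [0,[0,0,0],[0,0,0.9]],
  [0,[0,0,0],[0,0,0.9]],
  [0,[0,0,0],[0,0,0.9]],
  [0,[0,0,0],[0,0,0.9]],
  [0,[0,0,0],[0,0,0.9]],
  [0,[0,0,0],[0,0,0.9]],
  [0,[0,0,0],[0,0,0.2]],
])

```text
time: 12.72
ee_pos: [0.4588, 0.1263, 0.1593]
tcp_rot: [180.0, 0.0, 120.2]
wrist_force: [0.3, 0.4, 0.0]
opening: 0.0001
```

Call:
arm_command([
  [0,[-0.4,-0.42,0],[0,0,0]],
  [0,[-0.4,-0.42,0],[0,0,0]],
  [0,[-0.4,-0.42,0],[0,0,0]],
  [0,[-0.4,-0.42,0],[0,0,0]],
  [0,[-0.35,-0.36,0],[0,0,0]],
  [0,[0,0,0],[0,0,0]],
])

```text
time: 13.48
ee_pos: [0.4115, -0.0377, 0.1595]
tcp_rot: [180.0, 0.0, 120.2]
wrist_force: [0.5, 0.4, 0.6]
opening: -0.0
```

```bash
cat >> h.py <<'E'
import math
def lever(th,back,r=.095):
    a=.775-th; d=np.array([-math.sin(a),-math.cos(a)]);t=np.array([math.cos(a),-math.sin(a)])
    return l2w(*(np.array([0,-.140])+r*d-back*t)), YAW-math.degrees(a)+180
E
python3 - <<'E'
from h import *
import cv2
p,y=lever(0,.050); go([*p,.075],y)
i=viewer.camera('top');cv2.imwrite("pics/t8.png",cv2.resize(i[130:280,190:390],None,fx=4,fy=4))
i=viewer.camera('side');cv2.imwrite("pics/s8.png",cv2.resize(i[80:230,200:400],None,fx=4,fy=4))
E
```

```text
now 13.475 [ 0.4115 -0.0377  0.1595] [179.9977   0.0212 120.1723] F [0.4632 0.3572 0.6103] q [ -5.2225 -14.6756 -16.1916  88.4698  -0.0159  54.6052]
turn units (tool) [ 0.0004  0.0035 -0.0373] shift units after turn [-0.0382 -0.0122  1.4076]
```

View pics/s8.png

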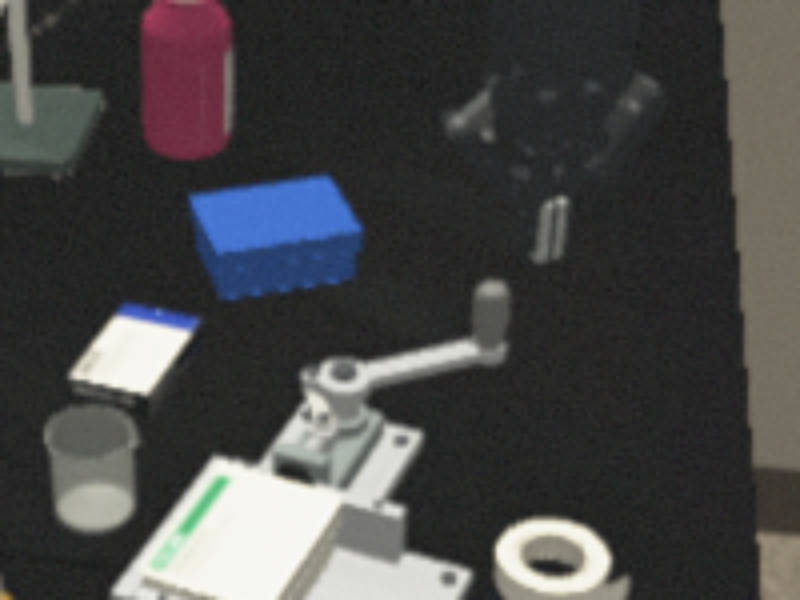

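Call:
arm_command([
  [0,[0,0,0.5],[0,0,0]],
  [0,[0,0,0.5],[0,0,0]],
  [0,[0,0,0.41],[0,0,0]],
  [0,[-0.04,0,0],[0,0,0]],
  [0,[-0.15,0,0],[0,0,0]],
  [0,[-0.15,0,0],[0,0,0]],
  [0,[-0.13,0,0],[0,0,0]],
  [0,[0,0,0],[0,0,0]],
])

```text
time: 14.58
ee_pos: [0.4263, -0.0613, 0.0749]
tcp_rot: [-180.0, -0.0, 120.2]
wrist_force: [0.4, 0.3, -0.4]
opening: -0.0
```

```bash
python3 - <<'E'
from h import *
import cv2
p,y=lever(0,.022); go([*p,.075],y)
i=viewer.camera('side');cv2.imwrite("pics/s9.png",cv2.resize(i[80:230,200:400],None,fx=4,fy=4))
E
```

```text
now 14.575 [ 0.4263 -0.0613  0.0749] [-179.9872   -0.009   120.1836] F [ 0.3715  0.3005 -0.3523] q [ -8.1828 -11.6597 -23.0713  78.6039  -0.0009  51.6335]
turn units (tool) [-0.0021 -0.0015 -0.0354] shift units after turn [-0.041  -0.0253 -0.0022]
```

View pics/s9.png

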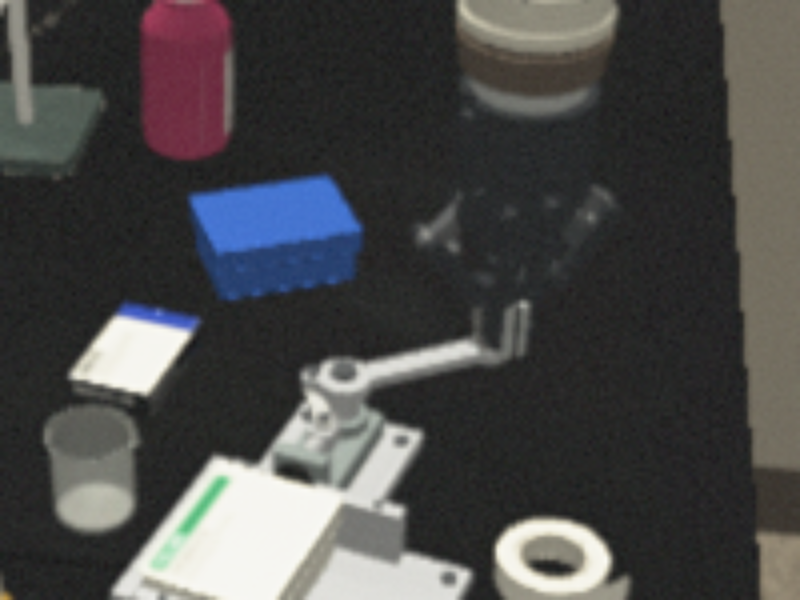

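Call:
arm_command([
  [0,[-0.04,0,0],[0,0,0]],
  [0,[-0.14,-0.026,0],[0,0,-0.833]],
  [0,[-0.14,-0.026,0],[0,0,-0.833]],
  [0,[-0.14,-0.026,0],[0,0,-0.833]],
  [0,[-0.14,-0.026,0],[0,0,-0.833]],
  [0,[-0.14,-0.026,0],[0,0,-0.833]],
])

```text
time: 15.38
ee_pos: [0.4471, -0.0991, 0.0746]
tcp_rot: [-180.0, -0.2, 145.4]
wrist_force: [-6.0, 4.3, 4.5]
opening: -0.0005
```

```bash
python3 - <<'E'
from h import *
import cv2
for d in (25,30): p,y=lever(np.radians(d),.022); go([*p,.075],y)
i=viewer.camera('side');cv2.imwrite("pics/s10.png",cv2.resize(i[80:230,200:400],None,fx=4,fy=4))
E
```

```text
now 15.375 [ 0.4471 -0.0991  0.0746] [-179.9825   -0.1768  145.4216] F [-6.0087  4.3037  4.5443] q [-12.5275  -7.6234 -19.6194  78.1745   0.0501  22.0508]
turn units (tool) [-0.0029 -0.0295  0.0043] shift units after turn [-0.0178 -0.0223 -0.0071]
now 15.375 [ 0.4471 -0.0991  0.0746] [-179.9825   -0.1768  145.4216] F [-6.0087  4.3037  4.5443] q [-12.5275  -7.6234 -19.6194  78.1745   0.0501  22.0508]
turn units (tool) [-0.0016 -0.0296 -0.829 ] shift units after turn [-0.1524 -0.0618 -0.0071]
```

View pics/s10.png

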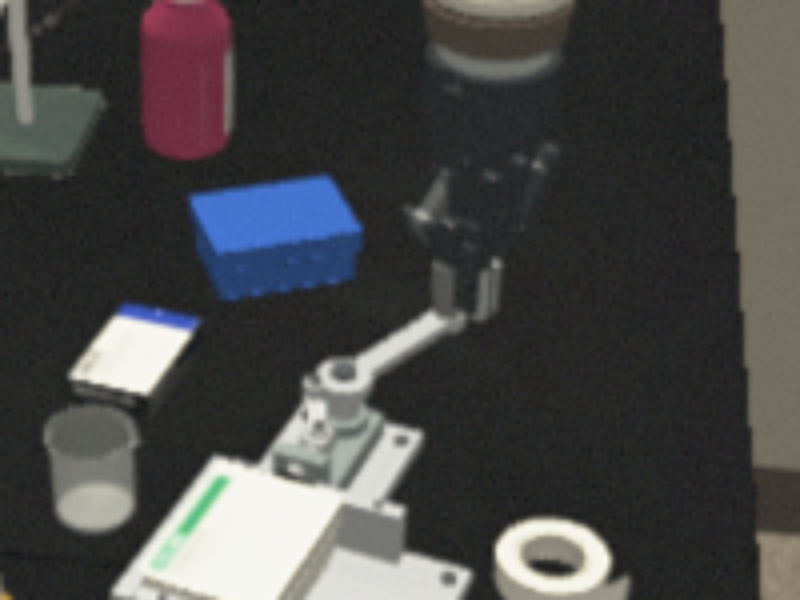

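Lever is moving with the fingertips and tracking matches the arc (about 7 N). Continuing.

Call:
arm_command([
  [0,[-0.14,-0.045,0],[0,0,-0.833]],
  [0,[-0.14,-0.026,0],[0,0,-0.833]],
  [0,[-0.14,-0.026,0],[0,0,-0.833]],
  [0,[-0.14,-0.026,0],[0,0,-0.833]],
  [0,[-0.14,-0.026,0],[0,0,-0.833]],
  [0,[-0.14,-0.026,0],[0,0,-0.833]],
])

```text
time: 16.18
ee_pos: [0.4889, -0.1273, 0.0744]
tcp_rot: [179.9, -0.2, 175.4]
wrist_force: [-7.4, 4.6, 4.8]
opening: -0.0001
```

```bash
python3 - <<'E'
from h import *
import cv2
for d in (55,60): p,y=lever(np.radians(d),.022); go([*p,.075],y)
i=viewer.camera('side');cv2.imwrite("pics/s11.png",cv2.resize(i[80:230,200:400],None,fx=4,fy=4))
E
```

```text
now 16.175 [ 0.4889 -0.1273  0.0744] [179.9256  -0.2032 175.4147] F [-7.4295  4.632   4.8159] q [-14.6156  -1.0461 -13.4627  77.7964   0.0378 -10.0303]
turn units (tool) [ 0.0124 -0.0339  0.0031] shift units after turn [-0.0156 -0.0112 -0.0094]
now 16.175 [ 0.4889 -0.1273  0.0744] [179.9256  -0.2032 175.4147] F [-7.4295  4.632   4.8159] q [-14.6156  -1.0461 -13.4627  77.7964   0.0378 -10.0303]
turn units (tool) [ 0.0139 -0.0333 -0.8302] shift units after turn [-0.1511 -0.0505 -0.0094]
```

View pics/s11.png

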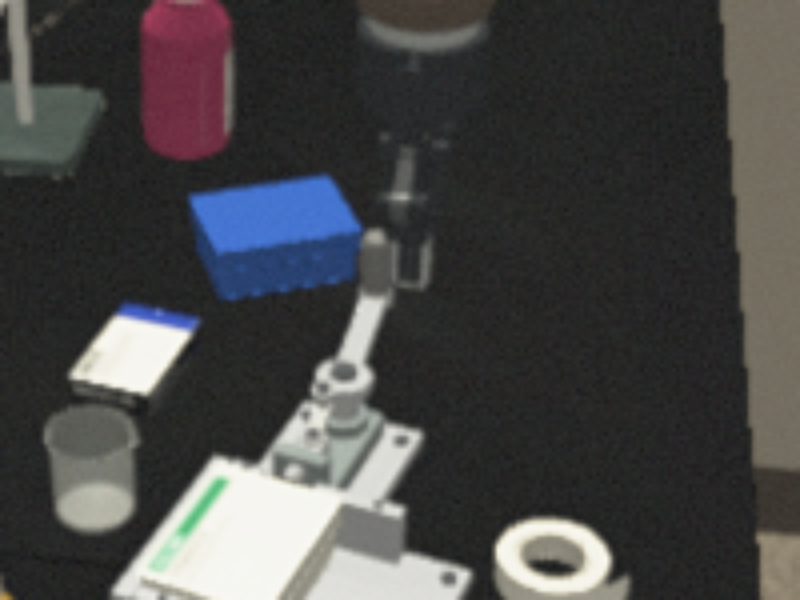

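Call:
arm_command([
  [0,[-0.14,-0.03,0],[0,0,-0.833]],
  [0,[-0.14,-0.026,0],[0,0,-0.833]],
  [0,[-0.14,-0.026,0],[0,0,-0.833]],
  [0,[-0.14,-0.026,0],[0,0,-0.833]],
  [0,[-0.12,-0.022,0],[0,0,-0.7]],
  [0,[0,0,0],[0,0,0]],
])

```text
time: 16.98
ee_pos: [0.5312, -0.1321, 0.0744]
tcp_rot: [180.0, -0.0, -160.6]
wrist_force: [-0.2, -0.2, -0.2]
opening: -0.0001
```

```bash
python3 - <<'E'
from h import *
import cv2
for d in (79.2,): p,y=lever(np.radians(d),.022); go([*p,.075],y)
i=viewer.camera('side');cv2.imwrite("pics/s12.png",cv2.resize(i[80:230,200:400],None,fx=4,fy=4))
E
```

```text
now 16.975 [ 0.5312 -0.1321  0.0744] [ 179.9768   -0.0376 -160.593 ] F [-0.2377 -0.2286 -0.2319] q [-13.9621   4.5213  -7.7609  77.762   -0.0013 -33.3691]
turn units (tool) [ 0.0039 -0.0063 -0.0315] shift units after turn [ 0.0118  0.006  -0.0099]
```

View pics/s12.png

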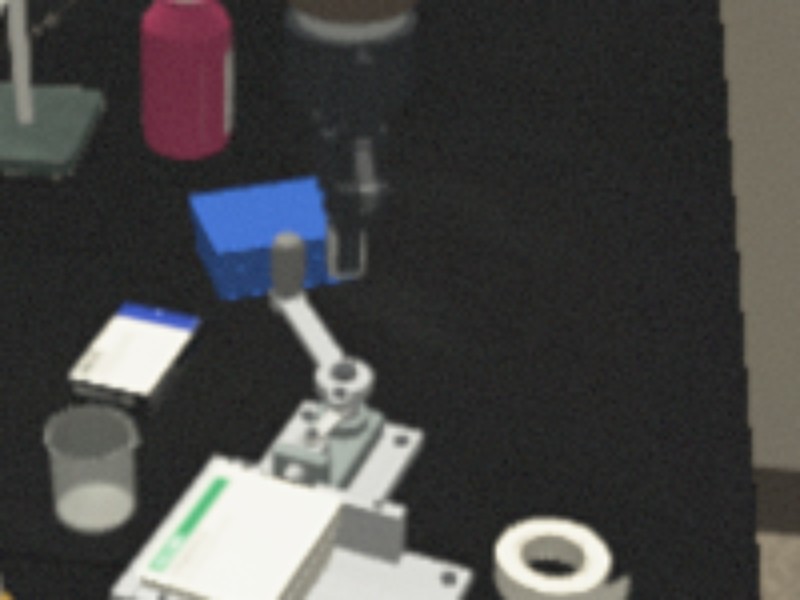

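Call:
arm_command([
  [0,[0.4,0,0],[0,0,0]],
  [0,[0.4,-0.2,0],[0,0,0]],
  [0,[0.2,-0.4,-0.3],[0,0,0]],
  [0,[0,-0.4,-0.6],[0,0,0]],
  [0,[0,-0.4,-0.6],[0,0,0]],
  [0,[0,-0.5,-0.6],[0,0,0]],
  [0,[0,-0.5,-0.3],[0,0,0]],
  [0,[0,-0.5,0],[0,0,0]],
  [0,[0,-0.5,0],[0,0,0]],
  [0,[0,0,0],[0,0,0]],
])

```text
time: 18.27
ee_pos: [0.5421, -0.3459, 0.2175]
tcp_rot: [179.9, -0.1, -160.8]
wrist_force: [0.6, 0.0, 0.7]
opening: 0.0001
```

```bash
python3 - <<'E'
from h import *
import cv2
o=bot.get_obs();print(o['time'],o['ee_pos'],o['wrist_force'])
p,_=lever(1.55,0);print('expected locked grip px',proj('top',[*p,.105]),proj('side',[*p,.105]), 'zoomed side',(proj('side',[*p,.105])-[200,80])*4,'top',(proj('top',[*p,.105])-[190,130])*4)
for s in(38.5,-38.5):print('home box corner px',s,[(proj('top',[*l2w(-.039,y),.052])-[190,130])*4 for y in(-.0515,.0515)])
i=viewer.camera('top');cv2.imwrite("pics/t13.png",cv2.resize(i[130:280,190:390],None,fx=4,fy=4))
i=viewer.camera('side');cv2.imwrite("pics/s13.png",cv2.resize(i[80:230,200:400],None,fx=4,fy=4))
E
```

```text
18.275 [ 0.5421 -0.3459  0.2175] [0.6364 0.0017 0.7092]
expected locked grip px [327.0217 177.8047] [271.9769 138.8835] zoomed side [287.9076 235.5341] top [548.0867 191.2187]
home box corner px 38.5 [array([263.7528, 304.8435]), array([109.0678, 267.0915])]
home box corner px -38.5 [array([263.7528, 304.8435]), array([109.0678, 267.0915])]
```

View pics/t13.png

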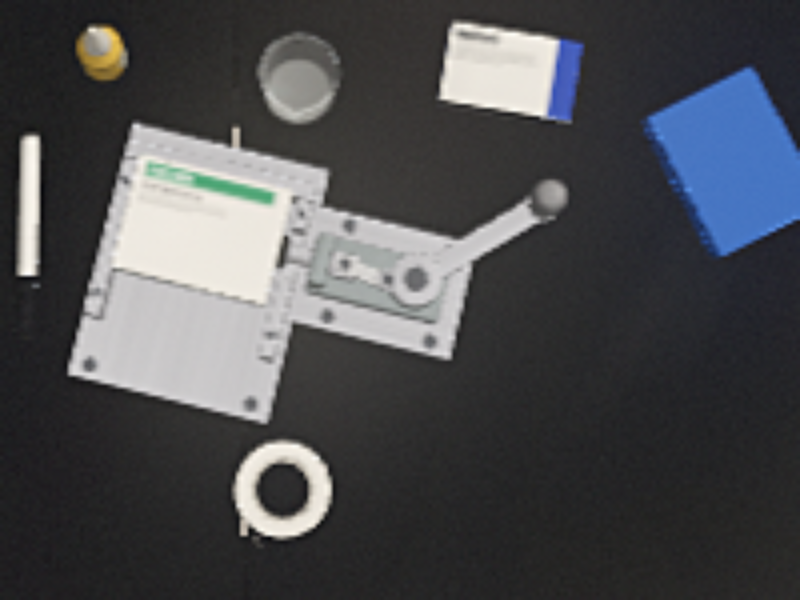

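View pics/s13.png

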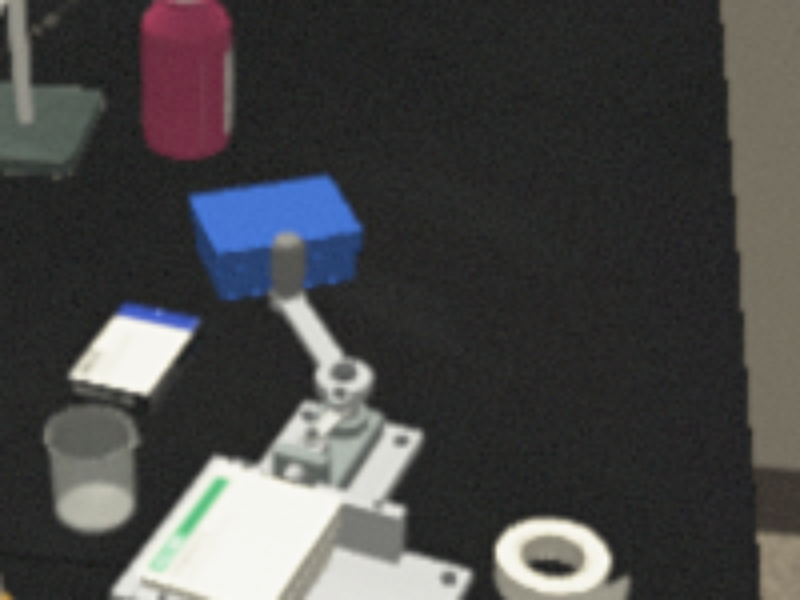

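The top view shows the grip at (549, 196) in the zoomed picture, against (548, 191) predicted for locked. The box's front corners are at about (110, 268) and (266, 304), against (109, 267) and (264, 305) predicted for home. The bystanders look unmoved and the arm is clear.

```bash
python3 -c "
from h import *
print(bot.get_obs()['qd']);print(bot.job_done())"
```

```text
[ 0.7433 -0.9839 -0.5549  0.0046 -0.0167 -0.2247]
the job is handed in; nothing more can be done
None
```

I pushed the white box home and pushed the lever over until it snapped into lock. I then backed the arm clear and handed the job in at about 18.4 s; no verdict was given.

- **Box:** with shut fingertips on the lid skirt, the push ended at about 14 N against the back stop. The last top view puts its front corners within about 2 zoomed pixels (about 1 mm) of the home prediction.
- **Lever:** I pushed the grip round its arc at about 10 N. It snapped ahead of the fingers, and the grip now sits within about 5 zoomed pixels (2–3 mm) of the predicted locked position.
- **Surroundings:** the tape roll, beaker, dropper, marker and carton look unmoved. The gripper stands well to the right at 0.22 m height, and the wrist force reads only noise.
- **Not measured:** I could not measure the pad's force on the box directly. I infer the grip from the locked lever.
- **What went wrong:** my first approach ran the last joint to its 180° limit and tilted the tool by 6° in free air. I corrected it with a half turn before touching anything.

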